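# Take a pedestal casting out of its mould and clamp it in the drill vise

### The job

Lift the aluminium casting out of the open mould and set it down, still in the gripper, flat on the bed of the blue vise: upright, its long side parallel to the jaws and about the middle of their width. Let go, then turn the crank clockwise by its red knob until the jaw grips the casting firmly against the fixed jaw, and let go of the crank. Leave everything else on the desk where it is.

Things in the scene. Friction and masses are not known exactly. Their poses are not given: they have to be found in the camera images.
- vise: Blue drill vise on a plywood board, fixed. Origin on the desk under the clamping zone; x along the screw from crank to fixed jaw, y along the jaws. Bed for the work at z = 55; jaws 70 long (y), tops at z = 77. Fixed jaw face at x = 30. Screw axis at y = 0, z = 68, crank at the -x end, towards the robot; end block x -92 to -66, top at z = 78; crank arm in the plane x = -121.
- vise_jaw: Moving jaw of the vise, 28 thick. Origin: middle of its clamping face at bed height (vise frame y = 0, z = 55); the gap to the fixed jaw is 58 with the crank at 0 and shrinks by 12 per full turn.
- vise_crank (a joint): Crank angle, rad, 0 to 15.1; 0 = knob straight above the screw. Grows clockwise seen from the crank's end, looking along the vise's +x (from the top the knob goes to the vise's -y side), and closes the jaw 12 mm per turn. Stays where it is left (friction 0.12 N m; clamping takes a few newtons at the knob).
- crank_knob: Red knob of the crank, a cylinder 16 dia, 34 long, parallel to the screw, that spins freely on its pin, so it can be held firmly from above while the crank goes round. Origin at its centre: at vise x = -144, 32 from the screw axis. x along the vise's x.
- mould: Open steel mould half, fixed, 120 (x) x 95 (y), 24 high, with a cavity 64 x 38, 12 deep, in the middle, and four brass guide pins 10 dia, 14 high, at x +-49, y +-36. Origin under its centre.
- casting: Aluminium pedestal casting, 0.16 kg, loose in the cavity. Base 60 (x) x 34 (y) x 16 high; on its middle an upright rib 14 thick (y), 44 long (x), with a round top 58 above the underside: grasp the rib across its faces (y). Origin: centre of the underside. The 34 goes between the jaws, either way round.
- spray_can: White and red spray can, 52 dia, 150 tall, standing between vise and mould; origin at its foot. Leave alone.
- mug: White mug, 80 dia, 90 tall; origin at its foot. Leave alone.
- jar: Small white jar with blue label, 44 dia, 65 tall; origin at its foot. Leave alone.
- motor: Small stepper motor, 42 x 42, 40 tall plus a 20 shaft pointing up; origin under its centre. Leave alone.
- screwdriver: Red-handled screwdriver, 190 long, lying along its x. Leave alone.
- wrench: Steel wrench, 160 long, lying along its x. Leave alone.
- carton: Blue and white carton, 70 x 50, 110 tall; origin under its centre. Leave alone.

How it is judged:
On the way, in this order (a step that is already met when the one before it is completed fails the run):
1. the casting is lifted clear of the mould, in the gripper (z of casting in the frame of mould above 0.045 m and contact force between the fingers and casting above 0.5 N), for 0.1 s.
2. the casting is set down on the vise bed between the jaws while still held (y of casting in the frame of vise between -0.015 and 0.015 m and x of casting in the frame of vise between -0.012 and 0.018 m and z of casting in the frame of vise between 0.05 and 0.06 m and angle between casting's own z axis and vertical below 0.12 rad and contact force between the fingers and casting above 0.5 N), for 0.1 s.
3. the casting is released in the vise (y of casting in the frame of vise between -0.015 and 0.015 m and x of casting in the frame of vise between -0.012 and 0.018 m and z of casting in the frame of vise between 0.05 and 0.06 m and angle between casting's own z axis and vertical below 0.12 rad and contact force between the fingers and casting below 0.1 N), for 0.1 s.
4. the jaw is brought up on the casting by the crank's knob (contact force between vise_jaw and casting above 15 N and contact force between the fingers and crank_knob above 0.5 N), for 0.1 s.
At the end, for the whole second after the job is handed in: The casting stands at rest on the vise bed (height within 5 mm, upright within 0.12 rad), square to the jaws within 0.1 rad, within 15 mm of the middle of their width, gripped by the moving jaw with more than 15 N; the crank is at rest (y of casting in the frame of vise between -0.015 and 0.015 m and x of casting in the frame of vise between -0.012 and 0.018 m and z of casting in the frame of vise between 0.05 and 0.06 m and angle between casting's own z axis and vertical below 0.12 rad and angle between the y axis of casting and the x axis of vise, either way round below 0.1 rad and contact force between vise_jaw and casting above 15 N and velocity of joint vise_crank between -0.1 and 0.1 rad/s and linear speed of casting below 0.02 m/s); the robot touches nothing.
It fails at once if something else on the desk is moved by more than 30 mm (distance of any of spray_can, mug, jar, motor, screwdriver, wrench, carton from where it was at the start of the episode above 0.03 m).
It fails at once if a standing bystander is tipped over (angle between any of spray_can, mug, jar, motor, carton's own z axis and vertical above 0.5 rad).
It also fails if it takes over 72 s, if anything falls off the work surface, if the arm or the gripper's body presses on something with over 40 N, if the wrist force passes 120 N, or if a joint passes its speed limit or range.

### The arm

A 6-joint arm with a two-finger parallel gripper is mounted at the origin on the work surface. World frame = base frame: x ahead of the robot, y to its left, z up, the work surface at z = 0. Lengths are in m, angles in rad, forces in N, time in s.
With the tool pointing down it reaches from about 0.25 to 0.775 m from the base axis. Payload 8.9 kg.
Tool frame: the origin (TCP) lies midway between the tips of the shut fingers; the grasp point (between the pads) lies 19 mm behind it; z points along the fingers, y is the line along which they close (so a half turn about z gives the same grasp; the last joint's range is limited). The gripper opens to 85 mm and grips with 20 to 120 N. Pads are 22 mm wide; open, the fingers measure 114 mm over their backs; the gripper's body (76 mm by 85 mm) begins 54 mm behind the grasp point. The pads swing forward as they close: fully open they stand 13 mm farther back than shut.
Start: joints at [-1.301, 0.291, -0.153, 1.127, 0, 1.431], TCP at [0.209, -0.482, 0.209] pointing down, gripper open.
Joint ranges: [-2.52, 2.52], [-0.91, 1.74], [-1.3, 1.37], [-1.96, 2.02], [-1.52, 1.47], [-3.14, 3.14]. Speed limits (rad/s): [2.22, 2.22, 2.79, 3.14, 3.14, 3.14].

### API

Orientations are given as a 3x3 rotation matrix whose columns are the frame's x, y, z axes.
In Python, from rig import sensors, get_image, finish_job, find_in gives the robot as it stands.
- The arm moves only by the tool send_rows, never from a script. Its argument "rows" is a list that holds one entry, the list of rows, each a list of 5 numbers: the shift along the tool's x, y, z in mm, then the turn about the tool's z in degrees, then the finger opening in mm, from 0 to 85.4. A call has 1 to 20 rows; each row is the pose to reach, as a shift and turn from the pose commanded when the call began, along the tool's axes at that moment; what a row does not reach only later rows make up. A row lasts 1/12 s, in which the tool goes at most 41.7 mm and 7.16 degrees, less where a joint would pass 70% of its speed; a pose out of reach is approached as far as the arm can. A call with a gripper value outside its range is refused whole. The fingers move at their own pace and stop on an object; "force" is the grip in N (left out, the last holds). Time passes only in rows, so rows that repeat a pose let the fingers close. It gives the time, the measured TCP pose, the force, the opening and the grip force at its end, in the units of the state.
- sensors.sense(): the state, without advancing time (a new reading comes with each control period).
- get_image(name): name is "scene" or "top" or "wrist"; returns a dict with "image" (480x640x3 uint8, red, green, blue), "fx", "fy", "cx", "cy" (pixels), "k1" (the pictures are not rectified: a ray, as slopes to the right and down, at radius r is drawn at 1 + k1 r^2 times it, then the intrinsics apply), "pose" (4x4, takes a point from camera to world coordinates); the wrist camera has in their place "hand_eye" (4x4, takes a point from camera to tool coordinates, whose origin is the TCP and whose axes are the flange's). Camera axes: x right, y down, z forward; pixel columns grow to the right and rows downward; lengths in m; the calibration is good to about 2 mm. A picture is of the moment at which its call begins: read the wrist's pose just before it. There is no depth.
- finish_job(): hands the job in; it is judged then, once.
Trained networks look in a picture, given as the dict that the camera call returned (one of the last four; its "shot" number tells which), for a name from the list of things; names that differ only in an ending like _2 or _b are one class to them, and where a whole thing is asked for, a point or a joint stands for the part that bears it (a point fixed in the world has none). Each returns a list of dicts, best first, with "score" (0 to 1); they miss things now and then, are a little off and sometimes report something else, mostly with a low value. They report only what shows in the picture. A call takes as long as a camera call.
- find_in(picture, query): "location" ([x, y, z] in m, in world coordinates, good to about 4 mm: the middle of the surface that is visible of it).
The state is a dict: "time": time; "q": joint angles; "joint_velocities": joint speeds; "joint_torque": joint torques, N m; "position": TCP position; "ee_rot": TCP orientation; "contact_force": force on the tool from outside, world axes, zero at the start; "moment": the same for the moment, N m; "grip_width": finger opening in m; "grasp_force": force on a finger pad.
Only numpy, scipy, OpenCV 4.12 (cv2) and the standard library are available. Lean on these libraries where they do the work, as an engineer would, in place of code of your own. Each camera call takes 0.05 s, during which the arm holds its last target. There are 200 camera calls.

## Working session

There is one attempt and no reset: what is moved stays moved. The work goes in short steps, Python scripts to look and compute and a tool call to move; the robot and the scene stay as the last step left them, time stands still between calls to the robot, and variables do not carry over. Pictures are saved under pics/ and viewed, at most 10 in all, crops included, and the job is handed in when it is done.

Besides the shell and the picture viewer there is one more tool, called after "Emit:" by a JSON object that holds its "api" and its "payload". send_rows: Moves the arm, as the interface text tells. Its arguments: {"type":"object","properties":{"rows":{"type":"array"},"force":{"type":"number"}},"required":["rows"]}

```bash
mkdir -p pics; ls
cat > h.py <<'E'
import numpy as np, cv2
from rig import sensors, get_image, finish_job, find_in
def look(name, save=None):
    s=sensors.sense(); p=get_image(name)
    if name=='wrist':
        T=np.eye(4);T[:3,:3]=np.array(s['ee_rot']);T[:3,3]=s['position']
        p['T']=T@np.array(p['hand_eye'])
    else: p['T']=np.array(p['pose'])
    if save: cv2.imwrite('pics/'+save,cv2.cvtColor(p['image'],cv2.COLOR_RGB2BGR))
    return p
def ray(p,u,v):
    a=np.array([(u-p['cx'])/p['fx'],(v-p['cy'])/p['fy']]); b=a.copy()
    for _ in range(20): b=a/(1+p['k1']*(b@b))
    d=p['T'][:3,:3]@np.r_[b,1]; return p['T'][:3,3],d/np.linalg.norm(d)
def atz(p,u,v,z):
    o,d=ray(p,u,v); return o+d*(z-o[2])/d[2]
def proj(p,X):
    c=np.linalg.inv(p['T'])@np.r_[X,1]; a=c[:2]/c[2]; a=a*(1+p['k1']*(a@a))
    return np.array([a[0]*p['fx']+p['cx'],a[1]*p['fy']+p['cy']])
def tri(obs):
    A=np.zeros((3,3));b=np.zeros(3)
    for p,u,v in obs:
        o,d=ray(p,u,v);M=np.eye(3)-np.outer(d,d);A+=M;b+=M@o
    return np.linalg.solve(A,b)
E
python3 - <<'E'
from h import *
np.set_printoptions(precision=4,suppress=True)
s=sensors.sense();print(s['time'],s['position'],s['ee_rot'],s['grip_width'])
for n in ['top','scene','wrist']:
    p=look(n,n+'1.png');print(n,p['T'],p['fx'],p['k1'])
    for q in ['vise','vise_jaw','crank_knob','mould','casting','spray_can','mug','carton','jar','motor']:
        try:
            r=find_in(p,q)[:2]
            print(q,[(np.round(x['location'],3).tolist(),round(x['score'],2)) for x in r])
        except Exception as e: print(q,e)
E
```

```text
pics
0.0 [ 0.2086 -0.4813  0.2086] [[ 0.9176  0.3975 -0.0004]
 [ 0.3975 -0.9176  0.0012]
 [ 0.0002 -0.0013 -1.    ]] 0.0851534368134992
top [[ 0.0143 -0.9953  0.0956  0.5483]
 [-0.9991 -0.018  -0.0382  0.0117]
 [ 0.0398 -0.0949 -0.9947  0.8863]
 [ 0.      0.      0.      1.    ]] 434.32671325517373 -0.08812807160954264
vise [([0.577, -0.148, 0.054], 0.72)]
vise_jaw [([0.566, -0.149, 0.074], 0.7)]
crank_knob [([0.457, -0.14, 0.101], 0.65)]
mould [([0.618, 0.192, 0.022], 0.71)]
casting [([0.617, 0.188, 0.031], 0.58)]
spray_can [([0.571, 0.0, 0.151], 0.87)]
mug [([0.778, -0.106, 0.041], 0.91)]
carton [([0.755, 0.258, 0.111], 0.89), ([0.616, 0.189, 0.022], 0.58)]
jar [([0.742, 0.001, 0.064], 0.64)]
motor [([0.766, 0.096, 0.04], 0.93)]
scene [[-0.7352  0.486  -0.4725  1.2309]
 [ 0.6778  0.5278 -0.5118  0.6911]
 [ 0.0006 -0.6966 -0.7175  1.0685]
 [ 0.      0.      0.      1.    ]] 558.4472432198152 -0.10321888566273583
vise []
vise_jaw [([0.568, -0.144, 0.082], 0.88)]
crank_knob [([0.465, -0.135, 0.1], 0.41)]
mould [([0.629, 0.209, 0.024], 0.68)]
casting [([0.629, 0.199, 0.039], 0.58)]
spray_can [([0.584, 0.018, 0.101], 0.63)]
mug [([0.776, -0.092, 0.06], 0.77)]
carton [([0.78, 0.277, 0.095], 0.97), ([0.629, 0.207, 0.023], 0.52)]
jar [([0.762, 0.008, 0.047], 0.85)]
motor [([0.777, 0.113, 0.038], 0.86), ([0.761, 0.01, 0.049], 0.58)]
wrist [[ 0.3982 -0.88   -0.2589  0.2748]
 [-0.9173 -0.3817 -0.1134 -0.4541]
 [ 0.0009  0.2826 -0.9592  0.3742]
 [ 0.      0.      0.      1.    ]] 418.4880481910689 0.003512040225706247
vise []
vise_jaw []
crank_knob []
mould []
casting []
spray_can []
mug []
carton []
jar []
motor []
```

View pics/top1.png

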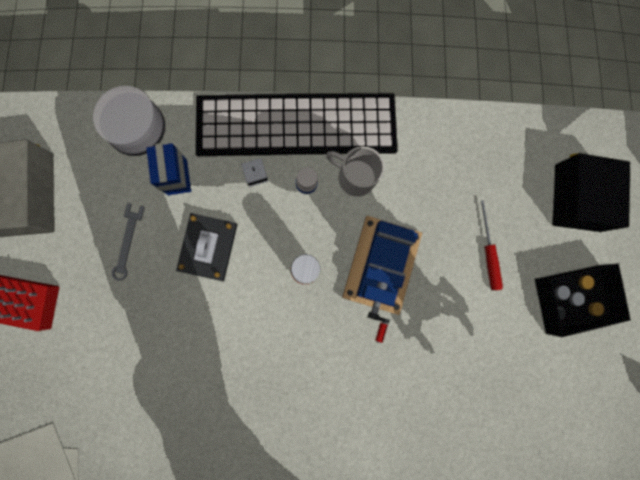

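View pics/scene1.png

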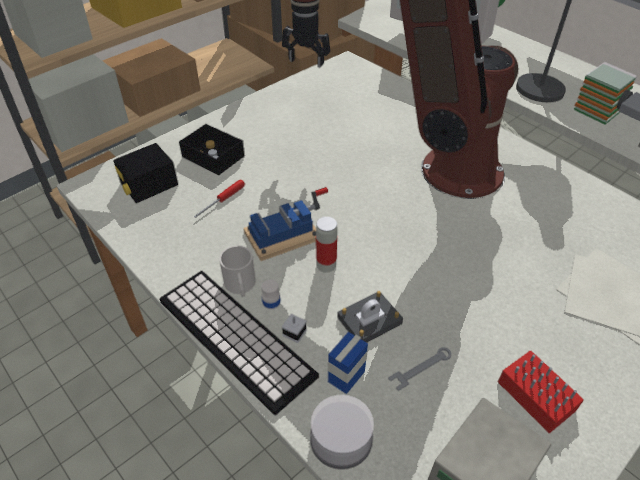

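The top view shows the mould at about (207,245), the vise at (385,265), the knob at (381,331) near its top position, and the can between them at (305,268). The scene view agrees: the crank knob is up at (320,191) and the casting sits in the mould at (371,310). I'll move the wrist camera over the vise.

Emit:
{"api": "send_rows", "payload": {"rows": [[[30, -11, -20, -4, 85], [60, -22, -40, -9, 85], [92, -34, -50, -13, 85], [124, -46, -50, -18, 85], [156, -58, -50, -22, 85], [188, -70, -50, -27, 85], [220, -82, -50, -31, 85], [252, -94, -50, -36, 85], [284, -106, -50, -40, 85], [316, -118, -50, -45, 85], [348, -130, -50, -49, 85], [377, -142, -50, -53, 85], [377, -142, -50, -53, 85], [377, -142, -50, -53, 85], [377, -142, -50, -53, 85]]]}}

```text
time: 2.9
position: [0.498, -0.2016, 0.2591]
ee_rot: [[0.235, 0.972, -0.0], [0.972, -0.235, -0.0], [-0.0, -0.0, -1.0]]
contact_force: [0.0, 0.2, -0.4]
grip_width: 0.0846
grasp_force: 0.0
```

Run:
```python
from h import *
import pickle
np.set_printoptions(precision=4,suppress=True)
s=sensors.sense();print(s['time'],s['position'],s['ee_rot'],s['q'])
p=look('wrist','w1.png');pickle.dump(p,open('w1.pkl','wb'))
for q in ['vise','vise_jaw','crank_knob','spray_can','mould','casting']:
    print(q,[(np.round(x['location'],3).tolist(),round(x['score'],2)) for x in find_in(p,q)[:2]])
```

```text
2.9 [ 0.498  -0.2016  0.2591] [[ 0.2349  0.972  -0.0004]
 [ 0.972  -0.2349 -0.0001]
 [-0.0002 -0.0004 -1.    ]] [-0.5206  0.293  -0.019   1.2592 -0.0003  1.2873]
vise [([0.577, -0.154, 0.051], 0.97)]
vise_jaw [([0.56, -0.15, 0.079], 0.57)]
crank_knob [([0.461, -0.141, 0.103], 0.72)]
spray_can []
mould []
casting []
```

View pics/w1.png

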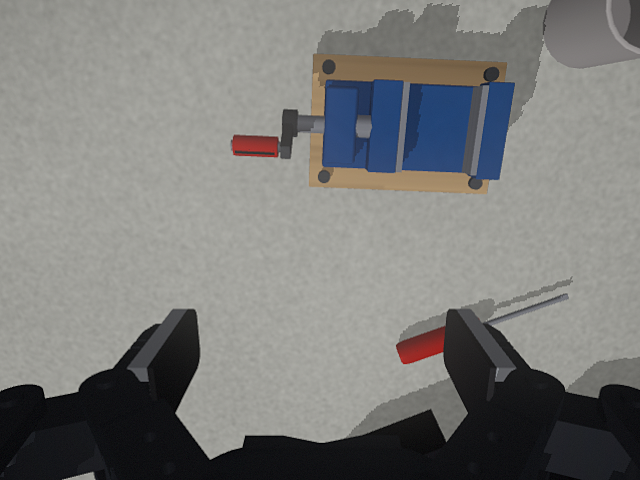

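The wrist view shows the vise's x axis pointing right. The knob is at (255,147), the moving jaw at (390,125) and the fixed jaw at (492,130). I'll enlarge it to read off the corners.

Run:
```python
import cv2
a=cv2.imread('pics/w1.png')[50:200,310:520]
cv2.imwrite('pics/w1c.png',cv2.convertScaleAbs(cv2.resize(a,None,fx=3.8,fy=3.8,interpolation=cv2.INTER_CUBIC),alpha=1.5))
```

```text
(no output)
```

View pics/w1c.png

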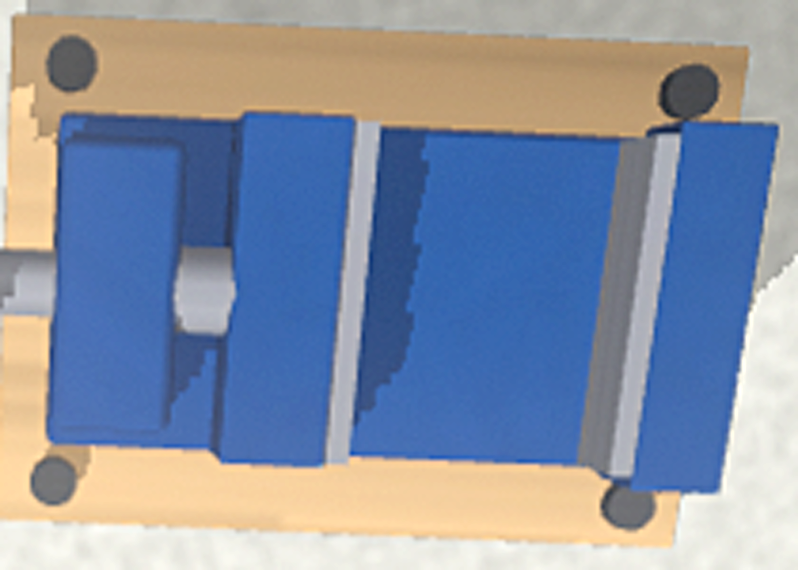

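```bash
cat > fitv.py <<'E'
from h import *
import pickle
from scipy.optimize import least_squares
np.set_printoptions(precision=4,suppress=True)
p=pickle.load(open('w1.pkl','rb'))
px=lambda a,b:(310+(a+.5)/3.8-.5,50+(b+.5)/3.8-.5)
obs=[px(245,113),px(220,460),px(380,122),px(350,463),px(657,133),px(610,475),px(777,125),px(718,492)]
def pts(v):
    x,y,yaw,xj,ys,xo,z=v;c,s=np.cos(yaw),np.sin(yaw)
    L=[(xj-.028,.035),(xj-.028,-.035),(xj,ys),(xj,-ys),(.03,ys),(.03,-ys),(xo,.035),(xo,-.035)]
    return [np.array([x+c*a-s*b,y+s*a+c*b,z]) for a,b in L]
for zf in (.077,None):
    f=lambda v:np.concatenate([proj(p,P)-o for P,o in zip(pts(v if zf is None else np.r_[v[:6],zf]),obs)])
    r=least_squares(f,[.58,-.15,-.2,-.028,.034,.054,.077]);print(r.x,r.fun)
E
python3 fitv.py
```

```text
[ 0.6044 -0.1655 -0.2768 -0.0269  0.0349  0.0542  0.077 ] [-0.0593  0.4711  0.0374 -0.3349  0.3129 -0.16   -0.3097  0.0682  0.1604
  0.0327 -0.1586 -0.3234 -0.4924  3.2399  0.5166 -3.4494]
[ 0.6003 -0.1641 -0.2762 -0.0244  0.0336  0.0533  0.0892] [-0.6182 -1.1575 -0.6688  1.326   0.9377 -0.0169  0.3234  0.2212  0.1355
  0.1059 -0.1392 -0.2327 -0.2549  1.5688  0.275  -1.8472]
```

Emit:
{"api": "send_rows", "payload": {"rows": [[[32, -8, 0, 0, 85], [64, -16, 0, 0, 85], [97, -24, 0, 0, 85], [97, -24, 0, 0, 85], [97, -24, 0, 0, 85]]]}}

```text
time: 3.67
position: [0.4976, -0.1006, 0.2595]
ee_rot: [[0.233, 0.973, 0.0], [0.973, -0.233, -0.0], [-0.0, 0.0, -1.0]]
contact_force: [-0.3, 0.4, -0.3]
grip_width: 0.0848
grasp_force: 0.0
```

Run:
```python
from h import *
import pickle
p=look('wrist','w2.png');pickle.dump(p,open('w2.pkl','wb'))
for q in ['vise','vise_jaw','crank_knob','spray_can']:
    print(q,[(np.round(x['location'],3).tolist(),round(x['score'],2)) for x in find_in(p,q)[:2]])
a=p['image'][130:370,220:560,::-1]
cv2.imwrite('pics/w2c.png',cv2.convertScaleAbs(cv2.resize(a,None,fx=2.35,fy=2.35,interpolation=cv2.INTER_CUBIC),alpha=1.5))
```

```text
vise [([0.579, -0.145, 0.052], 0.93)]
vise_jaw [([0.565, -0.151, 0.078], 0.89)]
crank_knob [([0.459, -0.141, 0.103], 0.86)]
spray_can [([0.57, 0.001, 0.15], 0.94)]
```

View pics/w2c.png

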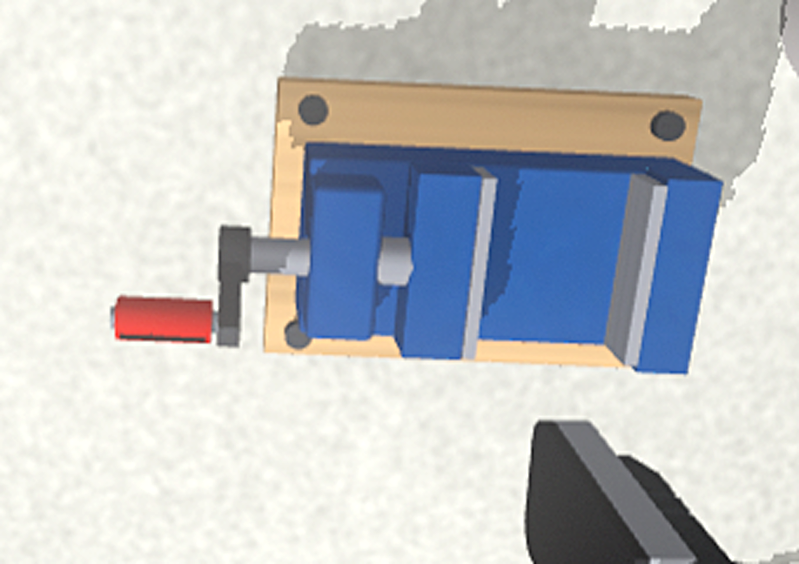

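The second view shows the knob at crop (163,320), the moving jaw's face edge from (496,178) to (474,358), and the fixed jaw's face edge from (665,184) to (630,366). Next I'll do a joint fit over both views.

```bash
cat >> fitv.py <<'E'
print('joint')
p2=pickle.load(open('w2.pkl','rb'))
py=lambda a,b:(220+(a+.5)/2.35-.5,130+(b+.5)/2.35-.5)
obs2=[py(415,170),py(403,357),py(496,178),py(474,358),py(665,184),py(630,366),py(721,180),py(687,374)]
for a,b in zip(obs,obs2): print(tri([(p,*a),(p2,*b)]))
k=tri([(p,255,147),(p2,*py(163,320))]);print('knob',k)
for zf in (.077,None):
    def f(v):
        P=pts(v if zf is None else np.r_[v[:6],zf])
        return np.concatenate([proj(q,X)-o for q,O in((p,obs),(p2,obs2)) for X,o in list(zip(P,O))[:6]])
    r=least_squares(f,[.58,-.15,-.2,-.028,.034,.054,.077]);print(r.x,abs(r.fun).max(),r.cost)
    x,y,w=r.x[:3];R=np.array([[np.cos(w),np.sin(w)],[-np.sin(w),np.cos(w)]]);print('knob in vise',R@(k[:2]-[x,y]),k[2])
E
python3 fitv.py | sed -n '/joint/,$p'
```

```text
joint
[ 0.5615 -0.1162  0.0712]
[ 0.5421 -0.1842  0.0785]
[ 0.588  -0.1246  0.0763]
[ 0.569  -0.1917  0.0767]
[ 0.6439 -0.14    0.0793]
[ 0.6239 -0.2069  0.0801]
[ 0.6671 -0.1444  0.076 ]
[ 0.6462 -0.2166  0.0775]
knob [ 0.46   -0.1437  0.0932]
[ 0.6059 -0.1658 -0.2778 -0.0286  0.035   0.054   0.077 ] 3.007883501523338 12.912542589640768
knob in vise [-0.1463 -0.0187] 0.09320621225622155
[ 0.6057 -0.1657 -0.2777 -0.0284  0.0349  0.054   0.0776] 2.9957796208277614 12.831289694293107
knob in vise [-0.1461 -0.0188] 0.09320621225622155
```

Emit:
{"api": "send_rows", "payload": {"rows": [[[40, -1, 0, -7, 85], [80, -1, 0, -14, 85], [118, 6, 0, -21, 85], [154, 18, 0, -28, 85], [188, 30, 0, -35, 85], [224, 42, 0, -42, 85], [258, 52, 0, -49, 85], [292, 58, 0, -56, 85], [292, 58, 0, -63, 85], [292, 58, 0, -70, 85], [292, 58, 0, -77, 85], [292, 58, 0, -84, 85], [292, 58, 0, -90, 85], [292, 58, 0, -90, 85], [292, 58, 0, -90, 85]]]}}

```text
time: 5.17
position: [0.6228, 0.1678, 0.2589]
ee_rot: [[-0.971, 0.239, -0.0], [0.239, 0.971, -0.0], [0.0, -0.0, -1.0]]
contact_force: [0.5, -0.6, -0.7]
grip_width: 0.0845
grasp_force: 0.0
```

Run:
```python
from h import *
import pickle
s=sensors.sense();print(s['time'],s['position'],s['q'])
p=look('wrist','w3.png');pickle.dump(p,open('w3.pkl','wb'))
for q in ['mould','casting','spray_can']:
    print(q,[(np.round(x['location'],3).tolist(),round(x['score'],2)) for x in find_in(p,q)[:2]])
```

```text
5.1667 [0.62282231 0.16782544 0.25891963] [ 1.49974791e-01  5.15692708e-01  3.18211753e-01  1.37369437e+00
 -4.71017650e-05  3.91353449e-01]
mould [([0.612, 0.196, 0.022], 0.7)]
casting [([0.613, 0.195, 0.024], 0.7)]
spray_can [([0.572, 0.016, 0.14], 0.61)]
```

View pics/w3.png

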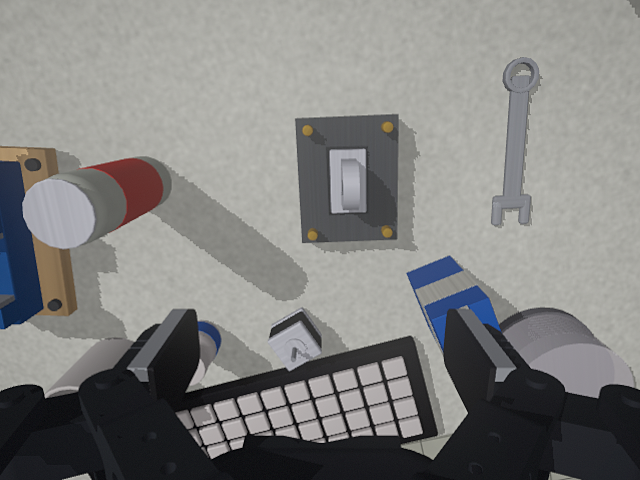

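The wrist view of the mould shows its plate corners at (296,120), (397,115), (398,241) and (303,243). The brass pins are at (307,130), (388,127), (387,232) and (312,235), the casting base spans about (329..367, 149..213), and the rib is at (351,183).

```bash
cat > fitm.py <<'E'
from h import *
import pickle,sys
from scipy.optimize import least_squares
np.set_printoptions(precision=4,suppress=True)
def rect(x,y,w,a,b,z): # order: corners
    c,s=np.cos(w),np.sin(w);return [np.array([x+c*i*a-s*j*b,y+s*i*a+c*j*b,z]) for i,j in((-1,-1),(-1,1),(1,1),(1,-1))]
def measure(p,guess):
    hsv=cv2.cvtColor(p['image'],cv2.COLOR_RGB2HSV)
    m=cv2.inRange(hsv,(12,110,80),(30,255,255));n,_,st,ce=cv2.connectedComponentsWithStats(m)
    C=ce[1:][st[1:,4]>20]
    G=np.array([proj(p,X) for X in rect(*guess,.049,.036,.032)])
    pins=[C[np.argmin(np.linalg.norm(C-g,axis=1))] for g in G]
    # casting: bright part inside the mould plate
    q=np.array([proj(p,X) for X in rect(*guess,.037,.026,.03)]).astype(np.int32)
    roi=np.zeros(m.shape,np.uint8);cv2.fillConvexPoly(roi,q,255)
    b=cv2.inRange(cv2.cvtColor(p['image'],cv2.COLOR_RGB2GRAY),115,255)&roi
    n,l,st,_=cv2.connectedComponentsWithStats(b);k=1+np.argmax(st[1:,4])
    pt=np.argwhere(l==k)[:,::-1].astype(np.float32)
    return np.array(pins),cv2.boxPoints(cv2.minAreaRect(pt)),st[k]
if __name__=='__main__':
    p=pickle.load(open('w3.pkl','rb'))
    pins,box,st=measure(p,(.616,.192,-.24));print(pins,box,st)
    # w3: image up = -x, right = +y
    r=least_squares(lambda v:np.concatenate([proj(p,X)-o for X,o in zip(rect(*v[:3],.049,.036,.031),pins)]),[.616,.192,-.24]);print('pins',r.x,r.fun)
    for nm,O,a,b,z in (('plate',[(296,120),(397,115),(398,241),(303,243)],.06,.0475,.024),('base',[(329,149),(366,149),(367,213),(330,213)],.03,.017,.028)):
        r=least_squares(lambda v:np.concatenate([proj(p,X)-o for X,o in zip(rect(*v,a,b,z),O)]),[.616,.192,-.24]);print(nm,r.x,r.fun)
E
python3 fitm.py
```

```text
[[307.1494 129.9425]
 [386.9394 126.4949]
 [386.2708 230.9479]
 [311.9765 234.0706]] [[329. 149.]
 [365. 149.]
 [365. 212.]
 [329. 212.]] [ 329  149   37   64 2213]
pins [ 0.6178  0.1939 -0.2009] [ 0.1732  0.079  -0.3233  0.2627 -0.1216 -0.0545  0.2841 -0.3656]
plate [ 0.6193  0.1944 -0.1954] [-0.9524 -0.262   1.5784 -0.1539 -0.291  -0.7451 -0.3962  1.3477]
base [ 0.6178  0.194  -0.2152] [ 0.4376  0.8725  0.092  -0.0787 -1.2192 -0.879   0.6674 -0.0126]
```

Emit:
{"api": "send_rows", "payload": {"rows": [[[4, 8, 35, -1, 85], [8, 16, 70, -2, 85], [11, 24, 105, -2.1, 85], [11, 24, 119, -2.1, 85], [11, 24, 119, -2.1, 85], [11, 24, 119, -2.1, 85]]]}}

```text
time: 5.87
position: [0.6172, 0.1944, 0.1401]
ee_rot: [[-0.98, 0.2, -0.001], [0.2, 0.98, -0.0], [0.001, -0.0, -1.0]]
contact_force: [-0.2, -0.3, 0.3]
grip_width: 0.0847
grasp_force: 0.0
```

Run:
```python
from fitm import *
p=look('wrist','w4.png');pickle.dump(p,open('w4.pkl','wb'))
p3=pickle.load(open('w3.pkl','rb'))
g=(.6178,.194,-.205)
P3,b3,_=measure(p3,g);P4,b4,st=measure(p,g);print(P4,b4,st)
for a,b in zip(P3,P4):print('pin',tri([(p3,*a),(p,*b)]))
for v in (3,4):
    f=lambda v:np.concatenate([proj(q,X)-o for q,P in((p3,P3),(p,P4)) for X,o in zip(rect(*v[:3],.049,.036,v[3]),P)])
r=least_squares(f,[*g,.031]);print('joint',r.x,abs(r.fun).max())
print('cast',[(np.round(x['location'],3).tolist(),round(x['score'],2)) for x in find_in(p,'casting')[:2]])
a=p['image'][:,:,::-1][100:400,150:490];cv2.imwrite('pics/w4c.png',cv2.resize(a,None,fx=2,fy=2))
```

```text
[[265.5543 153.2057]
 [378.7659 152.8878]
 [373.2115 293.7933]
 [271.2234 293.7563]] [[298. 180.]
 [347. 180.]
 [347. 266.]
 [298. 266.]] [ 298  180   50   87 4158]
pin [0.5624 0.1684 0.0358]
pin [0.5767 0.2389 0.0335]
pin [0.6727 0.2194 0.0324]
pin [0.659  0.1485 0.0308]
joint [ 0.6176  0.1938 -0.1998  0.0326] 0.4112396441217925
cast [([0.61, 0.198, 0.027], 0.92)]
```

View pics/w4c.png

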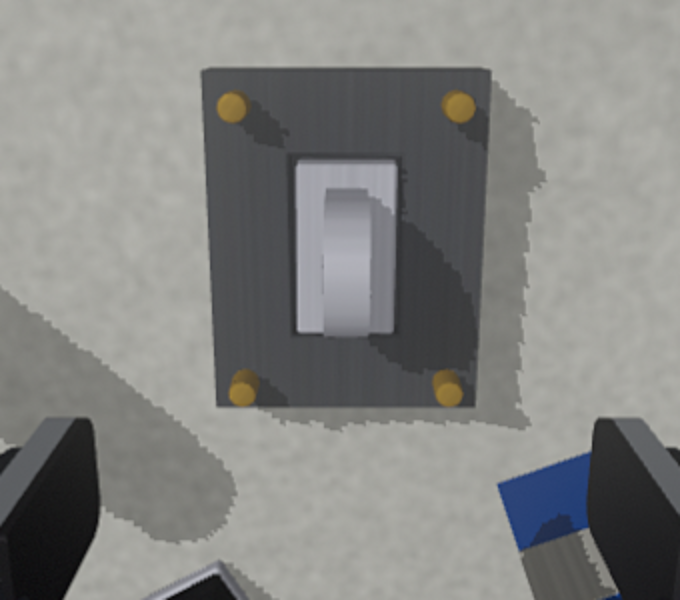

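The casting sits square between the fingers, with the rib's centre at crop (347,262). Measured pin height is about 33 mm, which is plausible for pins spanning 24–38 mm. I'll descend and grip.

Emit:
{"api": "send_rows", "payload": {"rows": [[[0, -0.5, 30, 0, 85], [0, -0.5, 60, 0, 85], [0, -0.5, 85, 0, 70], [0, -0.5, 97, 0, 55], [0, -0.5, 105, 0, 40], [0, -0.5, 105, 0, 20], [0, -0.5, 105, 0, 5], [0, -0.5, 105, 0, 5], [0, -0.5, 105, 0, 5], [0, -0.5, 105, 0, 5], [0, -0.5, 105, 0, 5], [0, -0.5, 105, 0, 5], [0, -0.5, 105, 0, 5], [0, -0.5, 105, 0, 5]]], "force": 40}}

```text
time: 7.13
position: [0.6189, 0.1945, 0.0371]
ee_rot: [[-0.98, 0.199, 0.003], [0.199, 0.98, 0.001], [-0.003, 0.001, -1.0]]
contact_force: [0.4, 0.7, 7.2]
grip_width: 0.0125
grasp_force: 43.2
```

Emit:
{"api": "send_rows", "payload": {"rows": [[[0, 0, -8, 0, 5], [0, 0, -20, 0, 5], [0, 0, -40, 0, 5], [0, 0, -65, 0, 5], [0, 0, -95, 0, 5], [0, 0, -125, 0, 5], [0, 0, -155, 0, 5], [0, 0, -180, 0, 5], [0, 0, -195, 0, 5], [0, 0, -205, 0, 5], [0, 0, -205, 0, 5], [0, 0, -205, 0, 5]]]}}

```text
time: 8.13
position: [0.6173, 0.194, 0.2402]
ee_rot: [[-0.98, 0.199, 0.0], [0.199, 0.98, -0.0], [-0.0, -0.0, -1.0]]
contact_force: [0.4, 0.3, -2.2]
grip_width: 0.0126
grasp_force: 42.1
```

```bash
cat > go.py <<'E'
import sys,numpy as np
from h import sensors
s=sensors.sense();x,y,z,yaw=map(float,sys.argv[1:5])
R=np.array(s['ee_rot']);d=R.T@(np.array([x,y,z])-s['position'])
t=-(yaw-np.degrees(np.arctan2(R[1,0],R[0,0])))
print(s['time'],np.round(s['position'],4),'shift',np.round(1000*d,1),'turn',round((t+180)%360-180,2),'grip',s['grip_width'],s['grasp_force'],np.round(s['contact_force'],1))
E
python3 go.py .6096 -.1669 .24 74.07
```

```text
8.1333 [0.6173 0.194  0.2402] shift [-6.430e+01 -3.552e+02  2.000e-01] turn 94.45 grip 0.012636246657619817 42.1025812625885 [ 0.4  0.3 -2.2]
```

Emit:
{"api": "send_rows", "payload": {"rows": [[[-2, -10, 0, 3, 5], [-6, -32, 0, 9, 5], [-10, -56, 0, 15, 5], [-15, -82, 0, 21, 5], [-20, -108, 0, 28, 5], [-25, -134, 0, 35, 5], [-30, -160, 0, 42, 5], [-35, -186, 0, 49, 5], [-40, -212, 0, 56, 5], [-45, -238, 0, 63, 5], [-50, -264, 0, 70, 5], [-54, -290, 0, 76, 5], [-58, -314, 0, 82, 5], [-61, -334, 0, 88, 5], [-63, -348, 0, 92, 5], [-64, -355, 0, 94.5, 5], [-64, -355, 0, 94.5, 5], [-64, -355, 0, 94.5, 5], [-64, -355, 0, 94.5, 5]]]}}

```text
time: 9.72
position: [0.6091, -0.1658, 0.2393]
ee_rot: [[0.273, 0.962, -0.001], [0.962, -0.273, 0.001], [0.0, -0.002, -1.0]]
contact_force: [-1.0, 0.2, -1.6]
grip_width: 0.0119
grasp_force: 42.1
```

```bash
python3 go.py .6096 -.1669 .14 74.07
```

```text
9.7167 [ 0.6091 -0.1658  0.2393] shift [-0.9  1.  99.3] turn 0.07 grip 0.01192809857646916 42.077935338020325 [-1.   0.2 -1.6]
```

Emit:
{"api": "send_rows", "payload": {"rows": [[[-1, 1, 15, 0, 5], [-1, 1, 40, 0, 5], [-1, 1, 70, 0, 5], [-1, 1, 95, 0, 5], [-1, 1, 112, 0, 5], [-1, 1, 122, 0, 5], [-1, 1, 127, 0, 5], [-1, 1, 127, 0, 5], [-1, 1, 127, 0, 5]]]}}

```text
time: 10.47
position: [0.6108, -0.1678, 0.1141]
ee_rot: [[0.275, 0.962, 0.001], [0.962, -0.275, -0.0], [-0.0, 0.001, -1.0]]
contact_force: [0.3, 0.2, -1.5]
grip_width: 0.0126
grasp_force: 42.0
```

```bash
python3 go.py .6096 -.1669 .08 74.07
python3 - <<'E'
from h import *
p=look('wrist');a=p['image'][:,:,::-1][60:480,80:600]
cv2.imwrite('pics/w5c.png',cv2.convertScaleAbs(cv2.resize(a,None,fx=1.4,fy=1.4),alpha=1.4))
E
```

```text
10.4667 [ 0.6108 -0.1678  0.1141] shift [ 0.5 -1.4 34.1] turn -0.01 grip 0.01258438470229456 42.04518735408783 [ 0.3  0.2 -1.5]
```

View pics/w5c.png

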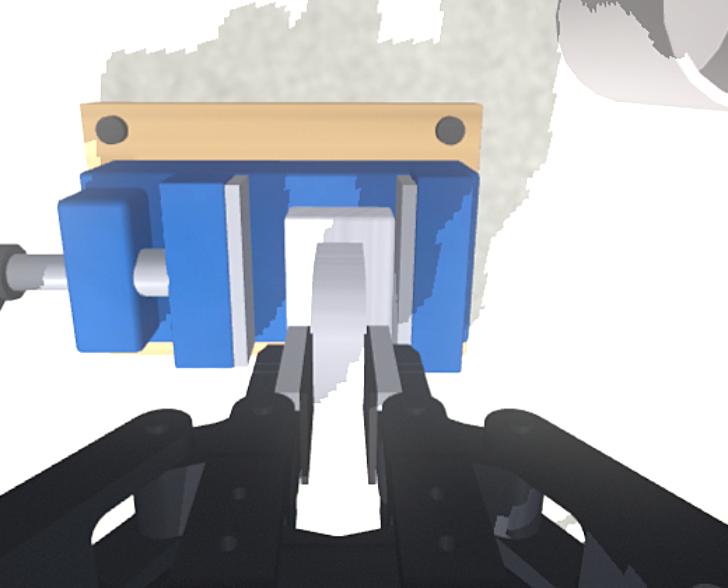

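The casting is square to the jaws. In the crop its base spans columns 285–393, between the jaw faces at 247 and 400. I'll shift it a few mm away from the fixed jaw and lower it gently.

Emit:
{"api": "send_rows", "payload": {"rows": [[[0.5, -3, 4, 0, 5], [0.5, -3, 10, 0, 5], [0.5, -3, 18, 0, 5], [0.5, -3, 24, 0, 5], [0.5, -3, 28, 0, 5], [0.5, -3, 30, 0, 5], [0.5, -3, 31, 0, 5], [0.5, -3, 32, 0, 5], [0.5, -3, 33, 0, 5], [0.5, -3, 33, 0, 5]]]}}

```text
time: 11.35
position: [0.6076, -0.1666, 0.0803]
ee_rot: [[0.275, 0.961, 0.0], [0.961, -0.275, -0.0], [0.0, 0.0, -1.0]]
contact_force: [0.0, -0.7, -1.9]
grip_width: 0.0126
grasp_force: 42.1
```

Emit:
{"api": "send_rows", "payload": {"rows": [[[0, 0, 0.5, 0, 5], [0, 0, 1, 0, 5], [0, 0, 1.5, 0, 5], [0, 0, 2, 0, 5], [0, 0, 2, 0, 5], [0, 0, 2, 0, 5]]]}}

```text
time: 11.85
position: [0.6082, -0.1667, 0.08]
ee_rot: [[0.275, 0.961, 0.002], [0.961, -0.275, -0.001], [-0.0, 0.002, -1.0]]
contact_force: [-3.0, 2.5, 12.7]
grip_width: 0.0127
grasp_force: 43.8
```

Emit:
{"api": "send_rows", "payload": {"rows": [[[0, 0, -1, 0, 5], [0, 0, -1, 0, 5], [0, 0, -1, 0, 13], [0, 0, -1, 0, 15], [0, 0, -1, 0, 18], [0, 0, -1, 0, 22], [0, 0, -1, 0, 27], [0, 0, -1, 0, 32], [0, 0, -1, 0, 36], [0, 0, -1, 0, 36], [0, 0, -1, 0, 36]]]}}

```text
time: 12.77
position: [0.6074, -0.1666, 0.0792]
ee_rot: [[0.275, 0.961, -0.0], [0.961, -0.275, -0.0], [-0.0, -0.0, -1.0]]
contact_force: [-0.3, 0.5, -0.1]
grip_width: 0.0361
grasp_force: 0.0
```

```bash
python3 go.py .6096 -.1669 .2 74.07
```

```text
12.7667 [ 0.6074 -0.1666  0.0792] shift [   0.3    2.2 -120.8] turn -0.05 grip 0.03612168897772008 0.0 [-0.3  0.5 -0.1]
```

Emit:
{"api": "send_rows", "payload": {"rows": [[[0, 0, -6, 0, 36], [0, 0, -20, 0, 38], [0, 0, -45, 0, 40], [0, 0, -75, 0, 45], [0, 0, -100, -6, 50], [-2, -12, -110, -13, 50], [-4, -30, -110, -20, 50], [-6, -48, -110, -27, 50], [-8, -66, -110, -34, 50], [-11, -84, -110, -41, 50], [-13, -102, -110, -48, 50], [-15, -120, -110, -55, 50], [-17, -136, -110, -62, 50], [-18.5, -147, -110, -69, 50], [-18.5, -147, -110, -76, 50], [-18.5, -147, -110, -83, 50], [-18.5, -147, -110, -90, 50], [-18.5, -147, -110, -90, 50], [-18.5, -147, -110, -90, 50], [-18.5, -147, -110, -90, 50]]]}}

```text
time: 14.43
position: [0.4611, -0.1439, 0.1894]
ee_rot: [[-0.96, 0.279, 0.0], [0.279, 0.96, -0.0], [-0.0, -0.0, -1.0]]
contact_force: [-0.2, 0.5, 0.6]
grip_width: 0.0501
grasp_force: 0.0
```

```bash
python3 go.py .461 -.144 .074 164.07
python3 - <<'E'
from h import *
p=look('wrist')
for q in ['crank_knob','casting','vise_jaw']:
    print(q,[(np.round(x['location'],3).tolist(),round(x['score'],2)) for x in find_in(p,q)[:2]])
hsv=cv2.cvtColor(p['image'],cv2.COLOR_RGB2HSV);m=cv2.inRange(hsv,(0,130,60),(8,255,255))|cv2.inRange(hsv,(172,130,60),(180,255,255))
n,_,st,ce=cv2.connectedComponentsWithStats(m)
for s,c in zip(st[1:],ce[1:]):
    if s[4]>150: print(s,c,atz(p,*c,.094),atz(p,*c,.1))
a=p['image'][:,:,::-1];cv2.imwrite('pics/w6.png',a)
E
```

```text
14.4333 [ 0.4611 -0.1439  0.1894] shift [ 1.000e-01 -1.000e-01  1.154e+02] turn -0.28 grip 0.05009221215537833 0.0 [-0.2  0.5  0.6]
crank_knob [([0.459, -0.144, 0.102], 0.94)]
casting [([0.6, -0.163, 0.073], 0.79), ([0.56, -0.155, 0.077], 0.69)]
vise_jaw [([0.558, -0.156, 0.077], 0.57)]
[ 313  204   24   55 1126] [325.24955595 231.28241563] [ 0.46190922 -0.14250778  0.094     ] [ 0.46030095 -0.14209956  0.1       ]
[ 491  260  114   98 4326] [531.12135922 295.6507166 ] [ 0.54393208 -0.02141977  0.094     ] [ 0.54043412 -0.02380123  0.1       ]
[ 69 354  33  28 495] [ 83.29090909 366.05656566] [ 0.50968454 -0.33552392  0.094     ] [ 0.50697559 -0.33066888  0.1       ]
```

View pics/w6.png

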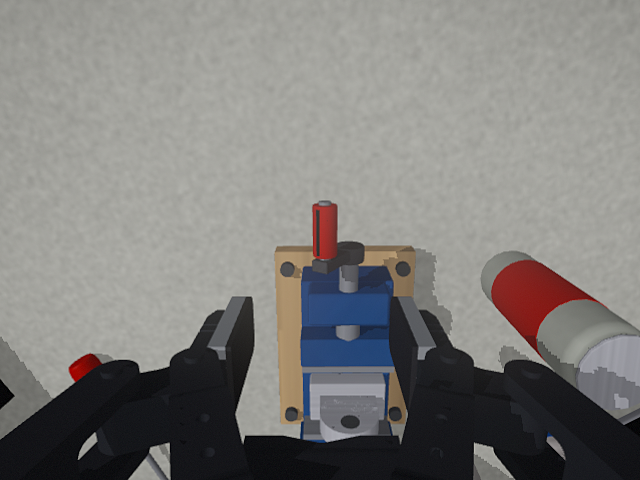

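The knob sits at (325,231), centred between the fingers to within about 1 mm, and the casting stands upright between the jaws at (348,405). I'll descend on the knob and close.

Emit:
{"api": "send_rows", "payload": {"rows": [[[0, 1, 30, 0, 50], [0, 1, 60, 0, 50], [0, 1, 85, 0, 50], [0, 1, 100, 0, 50], [0, 1, 108, 0, 50], [0, 1, 112, 0, 50], [0, 1, 112, 0, 40], [0, 1, 112, 0, 25], [0, 1, 112, 0, 15], [0, 1, 112, 0, 5], [0, 1, 112, 0, 5], [0, 1, 112, 0, 5], [0, 1, 112, 0, 5], [0, 1, 112, 0, 5], [0, 1, 112, 0, 5]]], "force": 40}}

```text
time: 15.88
position: [0.4621, -0.1438, 0.0786]
ee_rot: [[-0.961, 0.276, 0.002], [0.276, 0.961, -0.002], [-0.002, -0.001, -1.0]]
contact_force: [-3.3, -1.5, 7.9]
grip_width: 0.0051
grasp_force: 4.9
```

```bash
cat > crank.py <<'E'
import sys,numpy as np
from h import sensors
s=sensors.sense();P=np.array(s['position']);w=-.278
R=np.array([[np.cos(w),np.sin(w)],[-np.sin(w),np.cos(w)]])
v=R@(P[:2]-[.6058,-.1658]);F=R@np.array(s['contact_force'])[:2]
zo=float(sys.argv[1]) # TCP z - knob z
dy,dz=v[1],P[2]-zo-.068
print(s['time'],'vise xy',np.round(v,4),'z',round(P[2],4),'r',round(np.hypot(dy,dz),4),'th',round(np.degrees(np.arctan2(-dy,dz)),1),'F vise',np.round(F,1),round(s['contact_force'][2],1),'grip',round(s['grip_width'],4),round(s['grasp_force'],1))
E
python3 crank.py -.017
```

```text
15.8833 vise xy [-0.1442 -0.0183] z 0.0786 r 0.0331 th 33.6 F vise [-2.7 -2.3] 7.9 grip 0.0051 4.9
```

The fingers read 5 mm on a 16 mm knob, so the grasp isn't right. I'll check where the knob is now.

```bash
cat > knob.py <<'E'
from h import *
np.set_printoptions(precision=4,suppress=True)
s=sensors.sense();print(s['time'],s['position'],s['grip_width'],s['grasp_force'])
for n in ('wrist','top','scene'):
    p=look(n,'k_%s_%d.png'%(n,int(s['time']*100)))
    print(n,'knob px expected',proj(p,[.4618,-.1432,.094]),[(np.round(x['location'],3).tolist(),round(x['score'],2)) for x in find_in(p,'crank_knob')[:2]])
    hsv=cv2.cvtColor(p['image'],cv2.COLOR_RGB2HSV);m=cv2.inRange(hsv,(0,130,60),(8,255,255))|cv2.inRange(hsv,(172,130,60),(180,255,255))
    nn,_,st,ce=cv2.connectedComponentsWithStats(m)
    for a,c in zip(st[1:],ce[1:]):
        if a[4]>15 and np.linalg.norm(c-proj(p,[.4618,-.1432,.08]))<70: print(a,c)
E
python3 knob.py
```

```text
15.8833 [ 0.4621 -0.1438  0.0786] 0.005128601403667031 4.883046895265579
wrist knob px expected [324.9843 304.8024] [([0.451, -0.141, 0.098], 0.91)]
[ 300  257   41   94 1953] [321.3026 294.7291]
top knob px expected [381.4802 332.2529] [([0.617, 0.192, 0.025], 0.6)]
scene knob px expected [319.5496 191.4868] []
[315 188  12   7  24] [320.75   191.5833]
[316 240  21  25 399] [326.1905 252.6366]
```

Run:
```python
import cv2,numpy as np
w=cv2.imread('pics/k_wrist_1588.png');s=cv2.imread('pics/k_scene_1588.png')
a=cv2.resize(w[200:480,170:490],(457,400),interpolation=cv2.INTER_CUBIC);b=cv2.resize(s[140:260,240:340],(333,400),interpolation=cv2.INTER_CUBIC)
cv2.imwrite('pics/comp.png',np.hstack([a,b]))
```

```text
(no output)
```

View pics/comp.png

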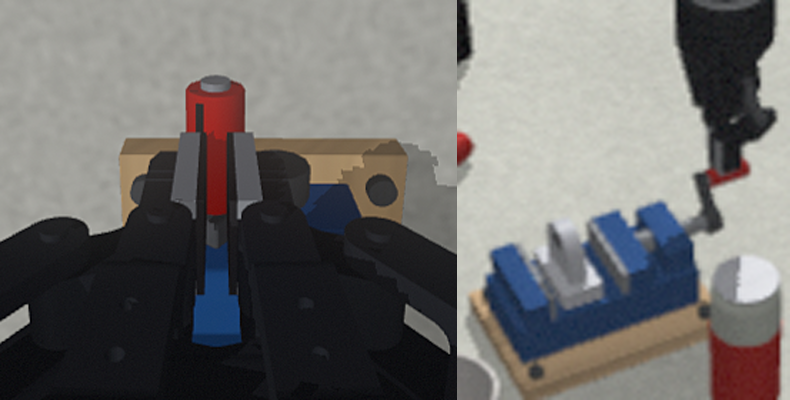

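The pads appear to sit on top of the knob rather than beside it. In the composite the pad tips at (190,135) and (245,135) overlay the red. I'll compare the projections.

Run:
```python
from h import *
np.set_printoptions(precision=1,suppress=True)
s=sensors.sense();p=look('wrist');R=np.array(s['ee_rot']);P=np.array(s['position'])
print('tips seen rows ~293, cols 303/341')
for back in (0,.005,.01,.015,.02,.025): print(back,[proj(p,P+R@[dx,0,-back]) for dx in (.011,-.011)])
sc=look('scene');tp=look('top')
c,sn=np.cos(-.278),np.sin(-.278)
V=lambda a,b,z:np.array([.6058+c*a-sn*b,-.1658+sn*a+c*b,z])
for th in (20,30,35,40,50,60,75,90):
    t=np.radians(th);y,z=-.032*np.sin(t),.068+.032*np.cos(t)
    print(th,'wrist far/near end',proj(p,V(-.161,y,z)),proj(p,V(-.127,y,z)),'scene',proj(sc,V(-.161,y,z)),proj(sc,V(-.127,y,z)))
```

```text
tips seen rows ~293, cols 303/341
0 [array([323.5, 265.7]), array([323.4, 313.4])]
0.005 [array([323.6, 269.9]), array([323.5, 318.8])]
0.01 [array([323.6, 274.4]), array([323.5, 324.4])]
0.015 [array([323.7, 279.2]), array([323.6, 330.4])]
0.02 [array([323.8, 284.2]), array([323.6, 336.8])]
0.025 [array([323.9, 289.5]), array([323.7, 343.6])]
20 wrist far/near end [343.6 269.3] [342.4 350.3] scene [326.2 190. ] [314.7 193.8]
30 wrist far/near end [329.9 267.1] [329.4 347.1] scene [325.3 189.6] [313.9 193.3]
35 wrist far/near end [323.6 265.7] [323.5 345.1] scene [324.9 189.5] [313.5 193.3]
40 wrist far/near end [317.8 264.2] [318.  342.9] scene [324.5 189.5] [313.2 193.2]
50 wrist far/near end [307.8 260.7] [308.6 337.9] scene [323.8 189.8] [312.5 193.5]
60 wrist far/near end [300.3 256.9] [301.5 332.4] scene [323.3 190.4] [312.  194.1]
75 wrist far/near end [293.6 250.9] [295.1 323.7] scene [322.7 191.9] [311.5 195.6]
90 wrist far/near end [292.3 245. ] [293.8 315.1] scene [322.5 193.9] [311.4 197.6]
```

The knob is still at about 35°, and the real fingertips show about 25 mm behind the nominal TCP, so they closed just over its top. I'll open, go 18 mm lower and close again.

Emit:
{"api": "send_rows", "payload": {"rows": [[[0, 0, -2, 0, 20], [0, 0, -2, 0, 40], [0, 0, -2, 0, 45], [0, 0, -2, 0, 45], [0, 0, 6, 0, 45], [0, 0, 14, 0, 45], [0, 0, 18, 0, 45], [0, 0, 18, 0, 35], [0, 0, 18, 0, 22], [0, 0, 18, 0, 12], [0, 0, 18, 0, 5], [0, 0, 18, 0, 5], [0, 0, 18, 0, 5], [0, 0, 18, 0, 5], [0, 0, 18, 0, 5]]]}}

```text
time: 17.58
position: [0.4611, -0.1431, 0.0592]
ee_rot: [[-0.961, 0.275, -0.0], [0.275, 0.961, -0.0], [0.0, -0.0, -1.0]]
contact_force: [-1.9, -2.0, -1.0]
grip_width: 0.0141
grasp_force: 39.1
```

```bash
python3 crank.py -.034
python3 - <<'E'
from h import *
p=look('wrist','k2.png')
print([(np.round(x['location'],3).tolist(),round(x['score'],2)) for x in find_in(p,'crank_knob')[:2]])
E
```

```text
17.5833 vise xy [-0.1454 -0.0179] z 0.0592 r 0.0309 th 35.3 F vise [-1.3 -2.4] -1.0 grip 0.0141 39.1
[([0.457, -0.144, 0.102], 0.91)]
```

Emit:
{"api": "send_rows", "payload": {"rows": [[[0, 0, 0, 0, 20], [0, 0, 0, 0, 26], [0, 0, 0, 0, 26], [0, 0, -2, 0, 26], [0, 0, -4, 0, 26], [0, 0, -4, 0, 26], [0, 0, -4, 0, 15], [0, 0, -4, 0, 5], [0, 0, -4, 0, 5], [0, 0, -4, 0, 5], [0, 0, -4, 0, 5], [0, 0, -4, 0, 5]]], "force": 60}}

```text
time: 18.68
position: [0.4615, -0.1432, 0.0635]
ee_rot: [[-0.961, 0.275, 0.0], [0.275, 0.961, -0.001], [-0.001, -0.0, -1.0]]
contact_force: [-1.8, -0.8, 6.5]
grip_width: 0.0139
grasp_force: 58.6
```

```bash
python3 crank.py -.03
python3 - <<'E'
import numpy as np
t0=34.5
for st,n in ((18,21),):
    for i in range(n):
        t=np.radians(t0+st*i);a=np.radians(t0);print(st*i,round(-32*(np.sin(t)-np.sin(a)),1),round(-32*(np.cos(t)-np.cos(a)),1),end=' | ')
E
```

```text
18.6833 vise xy [-0.145  -0.0179] z 0.0635 r 0.0312 th 35.1 F vise [-1.5 -1.2] 6.5 grip 0.0139 58.6
0 -0.0 -0.0 | 18 -7.3 6.9 | 36 -12.0 15.7 | 54 -13.9 25.5 | 72 -12.6 35.5 | 90 -8.2 44.5 | 108 -1.4 51.8 | 126 7.4 56.5 | 144 17.3 58.4 | 162 27.2 57.1 | 180 36.2 52.7 | 198 43.5 45.9 | 216 48.3 37.1 | 234 50.1 27.2 | 252 48.8 17.3 | 270 44.5 8.2 | 288 37.6 1.0 | 306 28.8 -3.8 | 324 19.0 -5.6 | 342 9.0 -4.3 | 360 0.0 -0.0 |
```

Emit:
{"api": "send_rows", "payload": {"rows": [[[0, -3.6, 3.2, 0, 5], [0, -7.3, 6.9, 0, 5], [0, -12, 15.7, 0, 5], [0, -13.9, 25.5, 0, 5], [0, -12.6, 35.5, 0, 5], [0, -8.2, 44.5, 0, 5], [0, -1.4, 51.8, 0, 5], [0, 7.4, 56.5, 0, 5], [0, 7.4, 56.5, 0, 5]]]}}

```text
time: 19.43
position: [0.4643, -0.1336, 0.0068]
ee_rot: [[-0.962, 0.274, 0.002], [0.274, 0.962, 0.003], [-0.001, 0.003, -1.0]]
contact_force: [0.2, 7.6, 13.8]
grip_width: 0.0137
grasp_force: 60.2
```

```bash
python3 crank.py -.03
```

```text
19.4333 vise xy [-0.1449 -0.0079] z 0.0068 r 0.0322 th 165.9 F vise [-1.9  7.3] 13.8 grip 0.0137 60.2
```

Emit:
{"api": "send_rows", "payload": {"rows": [[[0, 9.9, 1.1, 0, 5], [0, 19.8, -0.2, 0, 5], [0, 28.8, -4.6, 0, 5], [0, 36.1, -11.4, 0, 5], [0, 40.9, -20.2, 0, 5], [0, 42.7, -30.1, 0, 5], [0, 41.4, -40, 0, 5], [0, 37.1, -49.1, 0, 5], [0, 30.2, -56.3, 0, 5], [0, 21.4, -61.1, 0, 5], [0, 11.6, -62.9, 0, 5], [0, 1.6, -61.6, 0, 5], [0, -7.4, -57.3, 0, 5], [0, -14.7, -50.4, 0, 5], [0, -19.4, -41.6, 0, 5], [0, -21.3, -31.8, 0, 5], [0, -20, -21.8, 0, 5], [0, -15.6, -12.8, 0, 5], [0, -15.6, -12.8, 0, 5]]]}}

```text
time: 21.02
position: [0.4595, -0.1499, 0.0189]
ee_rot: [[-0.961, 0.275, 0.002], [0.275, 0.961, 0.003], [-0.001, 0.004, -1.0]]
contact_force: [6.5, 5.6, -0.4]
grip_width: 0.0135
grasp_force: 60.9
```

```bash
python3 crank.py -.03
```

```text
21.0167 vise xy [-0.145  -0.0249] z 0.0189 r 0.0314 th 127.5 F vise [4.8 7.2] -0.4 grip 0.0135 60.9
```

Emit:
{"api": "send_rows", "payload": {"rows": [[[0, 6.9, 7.3, 0, 5], [0, 15.7, 12.1, 0, 5], [0, 25.5, 13.9, 0, 5], [0, 35.5, 12.6, 0, 5], [0, 44.5, 8.2, 0, 5], [0, 51.8, 1.4, 0, 5], [0, 56.5, -7.4, 0, 5], [0, 58.4, -17.3, 0, 5], [0, 57.1, -27.2, 0, 5], [0, 52.7, -36.2, 0, 5], [0, 45.9, -43.5, 0, 5], [0, 45.9, -43.5, 0, 5]]]}}

```text
time: 22.02
position: [0.4716, -0.1079, 0.0641]
ee_rot: [[-0.961, 0.276, 0.001], [0.276, 0.961, -0.0], [-0.001, -0.0, -1.0]]
contact_force: [0.4, 2.9, 9.5]
grip_width: 0.0134
grasp_force: 61.6
```

```bash
python3 crank.py -.03
python3 - <<'E'
from h import *
for n in ('wrist','scene'):
    p=look(n)
    for q in ('casting','vise_jaw'):print(n,q,[(np.round(x['location'],3).tolist(),round(x['score'],2)) for x in find_in(p,q)[:2]])
E
```

```text
22.0167 vise xy [-0.1449  0.0189] z 0.0641 r 0.0322 th -35.9 F vise [-0.4  2.9] 9.5 grip 0.0134 61.6
wrist casting []
wrist vise_jaw []
scene casting [([0.624, -0.152, 0.077], 0.61)]
scene vise_jaw [([0.587, -0.147, 0.081], 0.56)]
```

Emit:
{"api": "send_rows", "payload": {"rows": [[[0, -4.3, -2.8, 0, 5], [0, -8.8, -4.8, 0, 5], [0, -13.7, -6.1, 0, 5], [0, -16.2, -6.4, 0, 5], [0, -18.7, -6.6, 0, 5], [0, -18.7, -6.6, 0, 5]]]}}

```text
time: 22.82
position: [0.4666, -0.1251, 0.0697]
ee_rot: [[-0.961, 0.276, 0.001], [0.276, 0.961, -0.0], [-0.0, 0.0, -1.0]]
contact_force: [2.8, 0.5, 4.7]
grip_width: 0.0135
grasp_force: 61.2
```

```bash
python3 crank.py -.03
```

```text
22.8167 vise xy [-0.145  0.001] z 0.0697 r 0.0317 th -1.8 F vise [2.5 1.2] 4.7 grip 0.0135 61.2
```

Emit:
{"api": "send_rows", "payload": {"rows": [[[0, -2.5, 0.1, 0, 5], [0, -5, 0.3, 0, 5], [0, -7.5, 0.7, 0, 5], [0, -7.5, 0.7, 0, 5], [0, -7.5, 0.7, 0, 5]]]}}

```text
time: 23.23
position: [0.4648, -0.1313, 0.069]
ee_rot: [[-0.961, 0.275, 0.001], [0.275, 0.961, 0.001], [-0.001, 0.002, -1.0]]
contact_force: [3.3, 6.0, 5.8]
grip_width: 0.0132
grasp_force: 61.4
```

```bash
python3 crank.py -.03
```

```text
23.2333 vise xy [-0.145  -0.0055] z 0.069 r 0.0315 th 10.1 F vise [1.5 6.6] 5.8 grip 0.0132 61.4
```

Emit:
{"api": "send_rows", "payload": {"rows": [[[0, -1.2, 0.2, 0, 5], [0, -2.4, 0.5, 0, 5], [0, -2.4, 0.5, 0, 5], [0, -2.4, 0.5, 0, 5]]]}}

```text
time: 23.57
position: [0.4644, -0.133, 0.0687]
ee_rot: [[-0.962, 0.275, 0.001], [0.275, 0.962, 0.002], [-0.001, 0.003, -1.0]]
contact_force: [4.1, 8.4, 8.2]
grip_width: 0.0132
grasp_force: 61.6
```

```bash
python3 crank.py -.03
```

```text
23.5667 vise xy [-0.145  -0.0073] z 0.0687 r 0.0315 th 13.4 F vise [1.7 9.2] 8.2 grip 0.0132 61.6
```

Emit:
{"api": "send_rows", "payload": {"rows": [[[0, -1.5, 0.4, 0, 5], [0, -3, 0.8, 0, 5], [0, -4, 1.1, 0, 5], [0, -4, 1.1, 0, 5], [0, -4, 1.1, 0, 5]]]}}

```text
time: 23.98
position: [0.4635, -0.1362, 0.0676]
ee_rot: [[-0.962, 0.274, 0.002], [0.274, 0.962, 0.004], [-0.001, 0.004, -1.0]]
contact_force: [5.6, 12.4, 8.3]
grip_width: 0.0135
grasp_force: 61.8
```

```bash
python3 crank.py -.03
```

```text
23.9833 vise xy [-0.145  -0.0106] z 0.0676 r 0.0314 th 19.7 F vise [ 2.  13.5] 8.3 grip 0.0135 61.8
```

Emit:
{"api": "send_rows", "payload": {"rows": [[[0, 1, -0.2, 0, 5], [0, 2, -0.4, 0, 5], [0, 2, -0.4, 0, 5], [0, 2, -0.4, 0, 5]]]}}

```text
time: 24.32
position: [0.4638, -0.1352, 0.0679]
ee_rot: [[-0.962, 0.275, 0.001], [0.275, 0.962, 0.002], [-0.001, 0.002, -1.0]]
contact_force: [3.9, 6.8, 6.9]
grip_width: 0.0137
grasp_force: 61.7
```

```bash
python3 crank.py -.03
```

```text
24.3167 vise xy [-0.145  -0.0096] z 0.0679 r 0.0314 th 17.8 F vise [1.8 7.6] 6.9 grip 0.0137 61.7
```

Emit:
{"api": "send_rows", "payload": {"rows": [[[0, 1, -0.5, 0, 5], [0, 1, -0.5, 0, 12], [0, 1, -0.5, 0, 20], [0, 1, -0.5, 0, 32], [0, 1, -0.5, 0, 42], [0, 1, -0.5, 0, 48], [0, 1, -0.5, 0, 48], [0, 1, -0.5, 0, 48], [0, 1, -6, 0, 48], [0, 1, -20, 0, 48], [0, 1, -45, 0, 48], [0, 1, -75, 0, 48], [0, 1, -105, 0, 48], [0, 1, -130, 0, 48], [0, 1, -140, 0, 48], [0, 1, -140, 0, 48], [0, 1, -140, 0, 48]]]}}

```text
time: 25.73
position: [0.4636, -0.1353, 0.208]
ee_rot: [[-0.961, 0.275, 0.001], [0.275, 0.961, -0.001], [-0.001, -0.0, -1.0]]
contact_force: [0.1, 0.2, -1.2]
grip_width: 0.0476
grasp_force: 0.0
```

```bash
python3 crank.py -.03
python3 - <<'E'
from h import *
np.set_printoptions(precision=4,suppress=True)
w=-.278;R=np.array([[np.cos(w),np.sin(w)],[-np.sin(w),np.cos(w)]])
for n in ('wrist','scene','top'):
    p=look(n,'end_%s.png'%n)
    for q in ('casting','vise_jaw','crank_knob'):
        for x in find_in(p,q)[:1]:
            L=np.array(x['location']);print(n,q,np.round(R@(L[:2]-[.6058,-.1658]),3),round(L[2],3),round(x['score'],2))
    if n=='wrist':
        hsv=cv2.cvtColor(p['image'],cv2.COLOR_RGB2HSV);m=cv2.inRange(hsv,(0,130,60),(8,255,255))|cv2.inRange(hsv,(172,130,60),(180,255,255))
        _,_,st,ce=cv2.connectedComponentsWithStats(m)
        for a,c in zip(st[1:],ce[1:]):
            if a[4]>300: X=atz(p,*c,.098);print('red',c,R@(X[:2]-[.6058,-.1658]))
E
```

```text
25.7333 vise xy [-0.1451 -0.0097] z 0.208 r 0.1703 th 3.3 F vise [0.1 0.2] -1.2 grip 0.0476 0.0
wrist casting [0.007 0.   ] 0.09 0.89
wrist vise_jaw [-0.028  0.002] 0.079 0.56
wrist crank_knob [-0.147 -0.003] 0.105 0.63
red [332.7393 225.5684] [-0.1446 -0.0029]
red [507.6339 285.6967] [-0.1006  0.1212]
red [ 87.3233 358.9426] [-0.0414 -0.1858]
scene casting [0.015 0.016] 0.077 0.67
scene vise_jaw [-0.022  0.016] 0.078 0.77
top casting [0.005 0.005] 0.074 0.8
top vise_jaw [-0.023  0.012] 0.077 0.74
top crank_knob [-0.134  0.002] 0.103 0.37
```

The knob has settled back to about 7°, from the 18° where I let go. I'll regrip it, check the preload and tighten more before releasing.

Emit:
{"api": "send_rows", "payload": {"rows": [[[0, 6, 25, 0, 48], [0, 6, 60, 0, 48], [0, 6, 95, 0, 48], [0, 6, 120, 0, 48], [0, 6, 132, 0, 48], [0, 6, 138, 0, 48], [0, 6, 138, 0, 48], [0, 6, 138, 0, 35], [0, 6, 138, 0, 22], [0, 6, 138, 0, 12], [0, 6, 138, 0, 5], [0, 6, 138, 0, 5], [0, 6, 138, 0, 5], [0, 6, 138, 0, 5]]], "force": 60}}

```text
time: 27.5
position: [0.4662, -0.1294, 0.0709]
ee_rot: [[-0.961, 0.275, 0.002], [0.275, 0.961, -0.0], [-0.002, 0.001, -1.0]]
contact_force: [0.8, 2.8, 4.4]
grip_width: 0.0137
grasp_force: 58.6
```

```bash
python3 crank.py -.03
```

```text
27.5 vise xy [-0.1442 -0.0033] z 0.0709 r 0.0331 th 5.7 F vise [-0.   2.9] 4.4 grip 0.0137 58.6
```

Emit:
{"api": "send_rows", "payload": {"rows": [[[0, -1, 0, 0, 5], [0, -2, 0.1, 0, 5], [0, -2, 0.1, 0, 5]]]}}

```text
time: 27.75
position: [0.4659, -0.1304, 0.0708]
ee_rot: [[-0.962, 0.275, 0.003], [0.275, 0.962, 0.002], [-0.003, 0.003, -1.0]]
contact_force: [1.8, 6.6, 4.8]
grip_width: 0.0137
grasp_force: 58.6
```

```bash
python3 crank.py -.03
```

```text
27.75 vise xy [-0.1442 -0.0043] z 0.0708 r 0.0331 th 7.5 F vise [-0.1  6.8] 4.8 grip 0.0137 58.6
```

Emit:
{"api": "send_rows", "payload": {"rows": [[[0, -1, 0.1, 0, 5], [0, -2, 0.3, 0, 5], [0, -2, 0.3, 0, 5]]]}}

```text
time: 28.0
position: [0.4655, -0.1319, 0.0705]
ee_rot: [[-0.962, 0.274, 0.003], [0.274, 0.962, 0.003], [-0.003, 0.003, -1.0]]
contact_force: [2.9, 10.1, 5.9]
grip_width: 0.0134
grasp_force: 58.6
```

```bash
python3 crank.py -.03
```

```text
28.0 vise xy [-0.1442 -0.0059] z 0.0705 r 0.033 th 10.3 F vise [ 0.  10.5] 5.9 grip 0.0134 58.6
```

Emit:
{"api": "send_rows", "payload": {"rows": [[[0, -1, 0.1, 0, 5], [0, -2, 0.3, 0, 5], [0, -2, 0.3, 0, 5]]]}}

```text
time: 28.25
position: [0.465, -0.1335, 0.0701]
ee_rot: [[-0.962, 0.274, 0.004], [0.274, 0.962, 0.003], [-0.003, 0.004, -1.0]]
contact_force: [3.0, 10.0, 5.1]
grip_width: 0.0138
grasp_force: 58.5
```

```bash
python3 crank.py -.03
```

```text
28.25 vise xy [-0.1442 -0.0075] z 0.0701 r 0.033 th 13.2 F vise [ 0.1 10.4] 5.1 grip 0.0138 58.5
```

Forward motion only resumed at about 10 N on the knob, against 3.75 N of friction. So the clamp was already holding well above 15 N, and it's a bit tighter now. I'll ease off the load, release and retreat.

Emit:
{"api": "send_rows", "payload": {"rows": [[[0, 0.7, 0, 0, 5], [0, 1.4, 0, 0, 5], [0, 1.4, 0, 0, 5], [0, 1.4, 0, 0, 11], [0, 1.4, 0, 0, 17], [0, 1.4, 0, 0, 25], [0, 1.4, 0, 0, 35], [0, 1.4, 0, 0, 48], [0, 1.4, 0, 0, 48], [0, 1.4, 0, 0, 48], [0, 1.4, -10, 0, 48], [0, 1.4, -35, 0, 48], [0, 1.4, -65, 0, 48], [0, 1.4, -100, 0, 48], [0, 1.4, -130, 0, 48], [0, 1.4, -140, 0, 48], [0, 1.4, -140, 0, 48], [0, 1.4, -140, 0, 48]]]}}

```text
time: 29.75
position: [0.464, -0.134, 0.209]
ee_rot: [[-0.961, 0.275, 0.001], [0.275, 0.961, -0.0], [-0.001, -0.0, -1.0]]
contact_force: [0.1, -0.6, -0.7]
grip_width: 0.0478
grasp_force: 0.0
```

Run:
```python
from h import *
np.set_printoptions(precision=4,suppress=True)
w=-.278;R=np.array([[np.cos(w),np.sin(w)],[-np.sin(w),np.cos(w)]])
for k in range(2):
    p=look('wrist','fin%d.png'%k)
    hsv=cv2.cvtColor(p['image'],cv2.COLOR_RGB2HSV);m=cv2.inRange(hsv,(0,130,60),(8,255,255))|cv2.inRange(hsv,(172,130,60),(180,255,255))
    _,_,st,ce=cv2.connectedComponentsWithStats(m)
    for a,c in zip(st[1:],ce[1:]):
        X=atz(p,*c,.099);v=R@(X[:2]-[.6058,-.1658])
        if a[4]>300 and v[0]<-.12: print('knob',c,v)
for x in find_in(p,'casting')[:1]: L=np.array(x['location']);print('casting',R@(L[:2]-[.6058,-.1658]),L[2])
```

```text
knob [330.4623 225.2758] [-0.1448 -0.0031]
knob [330.248  226.7147] [-0.1449 -0.0031]
casting [0.0058 0.0022] 0.0884
```

The knob settles at the same angle as after the first release, so friction is holding the preload. The casting's visible rib face is at vise x ≈ 6 mm, which puts its centre at 13 mm, against the fixed jaw. I'll hand in.

```bash
python3 -c "
from rig import finish_job
print(finish_job())"
```

```text
the job is handed in; nothing more can be done
None
```

The job is handed in at about 30 s of the 72 s allowed: the casting stands upright and square in the vise, clamped against the fixed jaw (my force-based estimate is about 60 N, not a direct reading), and the crank is released with the arm clear; the hand-in returned no verdict.

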